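Gauge the depth of a drilled toy body

TASK

Take the steel depth rod out of its stand and slide it down the hole in the drilled wooden block until it rests on the bottom, without letting it drop in, and leave it standing there. Then slide the height marker's pointer up its post until its tip is level with the top of the rod, so that the depth can be read off, and let go. Leave the other things on the table where they are.

Things in the scene. Friction and masses are not known exactly. Their poses are not given: they have to be found in the camera images.
- rod_head (a point): Centre of the depth rod's grip head. The loose rod is 140 mm long, about 100 g (varies): a steel shaft of 10 mm diameter, chamfered below, with dark rings every 10 mm; its upper 35 mm is an aluminium cylinder head of 18 mm diameter. This point is on the axis, 122.5 mm above the lower end; z along the rod to its top. It starts upright in the stand.
- rod_top (a point): Centre of the rod's flat top face, 17.5 mm above the middle of its head; z along the rod. Its height is what the pointer must match.
- rod_tip (a point): Centre of the rod's lower end, 140 mm below its top.
- stand: Fixed dark wooden block, 65 x 65 x 50 mm high, that holds the rod at the start in a central vertical hole 14 mm in diameter and 35 mm deep; origin at the centre of its underside.
- block: The drilled toy blank, a fixed pale wooden cube of 80 mm between two low plywood cleats (22 mm high). Two glued ears, 20 x 16 mm and 5 mm high, stand on its top at x = 24, y = +30 and -30 mm of its own axes. Origin at the centre of its underside, z up.
- bore_mouth (a point): Centre of the hole's mouth in the middle of the block's top face, 80 mm above the table. The hole is vertical, round, 13 mm in diameter with a 3 mm chamfer at the mouth, and blind with a hard floor; its depth is not known beforehand (25 to 65 mm). z up.
- gauge: The fixed height marker: a dark steel base plate 170 x 70 x 12 mm with an upright steel post of 14 mm diameter, 237 mm high over the table, at x = 85 mm of its own axes. A pointer carriage slides on the post. Origin at table level below the pointer's grip block, z up.
- pointer_grip (a point): Centre of the pointer's black grip block, 28 mm (own x) by 16 mm (own y) by 32 mm high. An arm 8 mm wide joins it to a 32 mm collar on the post, 85 mm away in own +x. The pointer slides only straight up and down, this point going from 105 to 220 mm above the table; about 4 N of friction keeps it where it is left. It starts low (105 to 135 mm).
- pointer_tip (a point): Tip of the steel cone that points from the grip block to the pointer's own -x, 45 mm from the grip block's centre and at the same height. z up, axes as the grip block's.
- glue: Bystander: ivory glue bottle with a long nozzle, 46 mm in diameter, 135 mm high; origin at the underside.
- cat: Bystander: small black cat figure, 54 mm wide, 60 mm high; origin at the underside.
- jar: Bystander: clear jar with a yellow cap, 48 mm in diameter, 50 mm high; origin at the underside.
- tape: Bystander: roll of paper tape lying flat, 70 mm outer diameter, 20 mm high; origin at the underside.
Things that resemble listed ones, but are neither listed nor needed, are in the scene too. There is more than one size of the gauge; the job needs the smaller. There is more than one size of the part that bears rod_head; the job needs the smaller.

How it is judged (in metres and radians):
On the way, in this order (a step that is already met when the one before it is completed fails the run):
1. the rod stands in the block's hole, resting on its bottom, released (horizontal distance between rod_tip and bore_mouth below 0.008 m and z of rod_tip in the frame of bore_mouth below -0.018 m and angle between rod_top's own z axis and vertical below 0.17 rad and contact force between rod and the fingers below 0.05 N and linear speed of rod below 0.02 m/s), for 0.2 s.
2. the pointer's tip is level with the top of the rod, the rod still standing in the hole (horizontal distance between rod_tip and bore_mouth below 0.008 m and z of rod_tip in the frame of bore_mouth below -0.018 m and angle between rod_top's own z axis and vertical below 0.17 rad and z of rod_top in the frame of pointer_tip between -0.007 and 0.007 m), for 0.2 s.
At the end, for the whole second after the job is handed in: Rod released, at rest on the bottom of the hole (lower end within 8 mm of the axis, 18 mm or more below the mouth, lean under 0.17 rad); pointer tip within 7 mm of the height of the rod's top; glue, cat, jar and tape within 30 mm of their starts (all of step 2 and contact force between rod and the fingers below 0.05 N and linear speed of rod below 0.02 m/s and angular speed of rod below 0.2 rad/s and distance of each of glue, cat, jar, tape from where it was at the start of the episode below 0.03 m); the robot touches nothing.
It fails at once if the rod is let drop into the hole (falling faster than 0.45 m/s, about 10 mm of free fall, with no finger on it) (horizontal distance between rod_tip and bore_mouth below 0.012 m and linear speed of rod above 0.45 m/s and contact force between rod and the fingers below 0.05 N).
It fails at once if a bystander (glue bottle, cat, jar, tape) is pushed more than 30 mm or knocked over (distance of any of glue, cat, jar, tape from where it was at the start of the episode above 0.03 m or angle between any of glue, cat, jar, tape's own z axis and vertical above 0.5 rad).
It also fails if it takes over 58 s, if anything falls off the work surface, if the arm or the gripper's body presses on something with over 40 N, if the wrist force passes 120 N, or if a joint passes its speed limit or range.

ROBOT

A 6-joint arm with a two-finger parallel gripper is mounted at the origin on the work surface. World frame = base frame: x ahead of the robot, y to its left, z up, the work surface at z = 0. Lengths are in mm, angles in rad, forces in N, time in s.
With the tool pointing down it reaches from about 350 to 975 mm from the base axis. Payload 7.1 kg.
Tool frame: the origin (TCP) lies midway between the tips of the shut fingers; the grasp point (between the pads) lies 19 mm behind it (ctrl.grasp_offset is the distance from the TCP to the grasp point, in mm); z points along the fingers, y is the line along which they close (so a half turn about z gives the same grasp; the last joint's range is limited). The gripper opens to 88 mm and grips with 3 to 60 N. Pads are 20 mm wide; open, the fingers measure 115 mm over their backs; the gripper's body (75 mm by 178 mm) begins 61 mm behind the grasp point.
Start: joints at [-1.174, 0.423, 1.63, -0, 1.089, -0.019], TCP at [252.466, -571.722, 222.675] pointing down, gripper open.
Joint ranges: [-3, 3], [-0.9, 2.11], [0.09, 2.58], [-1.31, 4.45], [0.11, 2.69], [-2.54, 2.54]. Speed limits (rad/s): [2.39, 2.39, 3.01, 3.14, 3.14, 3.14].

INTERFACE

Orientations are given as a rotation vector (axis times angle).
In Python, from workcell import ctrl gives the robot as it stands. The module is installed in compiled form; this text tells all that it offers.
- The arm moves only by the tool servo_tool, never from a script. Its argument "rows" is a list of rows, each a list of 7 numbers: the turn, a rotation vector about the tool's x, y, z as a fraction of full scale, then the shift along the tool's x, y, z as a fraction of full scale, then the finger opening in mm, from 0 to 87.8. A call has 1 to 10 rows; each row is the pose to reach, as a shift and turn from the pose commanded when the call began, along the tool's axes at that moment; what a row does not reach only later rows make up. Full scale, the value 1, is 20 cm for a shift and 1.5 rad for a turn. A row lasts 1/8 s, in which the tool goes at most 62.5 mm and 10.7 degrees, less where a joint would pass 70% of its speed; a pose out of reach is approached as far as the arm can. A call with a number of a shift or a turn outside -1 to 1 is refused whole. A call with a gripper value outside its range is refused whole. The fingers move at their own pace and stop on an object; the grip force is fixed at half the most. Time passes only in rows, so rows that repeat a pose let the fingers close. It gives the time, the measured TCP pose, the force, the opening and the grip force at its end, in the units of the state.
- ctrl.get_obs(): the state, without advancing time (a new reading comes with each control period).
- ctrl.get_image(name): name is "side" or "top" or "wrist"; returns (picture, depth): 384x512x3 uint8, red, green, blue; 384x512 float32, mm along the optical axis (not along the pixel's ray), 0 where there is no reading.
- ctrl.camera_info(name): a dict with "intrinsics" (3x3 intrinsics, pixels), "k1" (the pictures are not rectified: a ray, as slopes to the right and down, at radius r is drawn at 1 + k1 r^2 times it, then the intrinsics apply), "R" (3x3) and "t" (3): a world point X has camera coordinates R X + t. Camera axes: x right, y down, z forward; pixel columns grow to the right and rows downward; lengths in mm; the calibration is good to about 2 mm. A picture is of the moment at which its call begins: read the wrist's pose just before it. camera_info takes no time and is no camera call; for the wrist camera it gives the pose at the moment of the call.
- ctrl.close_job(): hands the job in; it is judged then, once.
The state is a dict: "t": time; "qpos": joint angles; "qvel": joint speeds; "joint_torque": joint torques, N m; "ee_pos": TCP position; "orientation": TCP orientation; "ft_force": force on the tool from outside, world axes, zero at the start; "moment": the same for the moment, N m; "width": finger opening in mm; "grasp_force": force on a finger pad.
Only numpy, scipy, OpenCV 4.12 (cv2) and the standard library are available. Lean on these libraries where they do the work, as an engineer would, in place of code of your own. Each camera call takes 0.05 s, during which the arm holds its last target. There are 200 camera calls.

## Working session

There is one attempt and no reset: what is moved stays moved. The work goes in short steps, Python scripts to look and compute and a tool call to move; the robot and the scene stay as the last step left them, time stands still between calls to the robot, and variables do not carry over. Pictures are saved under pics/ and viewed, at most 10 in all, crops included, and the job is handed in when it is done.

Besides the shell and the picture viewer there is one more tool, called after "Call:" in YAML: its name, and indented under it one key for each argument. servo_tool: Moves the arm, as the interface text tells. Its arguments: {"type":"object","properties":{"rows":{"type":"array","items":{"type":"array","items":{"type":"number"}}}},"required":["rows"]}

```bash
mkdir -p pics; cat > h.py <<'E'
from workcell import ctrl
import numpy as np, cv2
from scipy.spatial.transform import Rotation as Rn
def grab(n):
    ci=ctrl.camera_info(n); im,d=ctrl.get_image(n); return im,d,ci
def ray(ci,u,v):
    K=np.array(ci["intrinsics"]); x,y=(u-K[0,2])/K[0,0],(v-K[1,2])/K[1,1]
    rd=np.hypot(x,y); r=rd
    for _ in range(20): r=rd/(1+ci["k1"]*r*r)
    s=r/rd if rd>0 else 1
    return np.array([x*s,y*s,1.])
def pt(ci,u,v,depth):  # depth -> world
    R=np.array(ci["R"]);t=np.array(ci["t"]); return R.T@(ray(ci,u,v)*depth-t)
def onz(ci,u,v,z):
    R=np.array(ci["R"]);t=np.array(ci["t"]); c=-R.T@t; d=R.T@ray(ci,u,v); return c+d*(z-c[2])/d[2]
def allpts(ci,d):
    K=np.array(ci["intrinsics"]);v,u=np.mgrid[:d.shape[0],:d.shape[1]]
    x,y=(u-K[0,2])/K[0,0],(v-K[1,2])/K[1,1]; rd=np.hypot(x,y); r=rd.copy()
    for _ in range(20): r=rd/(1+ci["k1"]*r*r)
    s=np.where(rd>0,r/np.maximum(rd,1e-9),1)
    P=np.stack([x*s*d,y*s*d,d],-1)-np.array(ci["t"]); return P@np.array(ci["R"])
def inter(c1,p1,c2,p2):
    A=[];b=[];
    for ci,p in((c1,p1),(c2,p2)):
        R=np.array(ci["R"]);c=-R.T@np.array(ci["t"]);dd=R.T@ray(ci,*p);dd/=np.linalg.norm(dd)
        M=np.eye(3)-np.outer(dd,dd);A.append(M);b.append(M@c)
    return np.linalg.lstsq(np.vstack(A),np.hstack(b),rcond=None)[0]
def save(n,im): cv2.imwrite("pics/"+n+".png",im[...,::-1])
E
python3 - <<'E'
from h import *
for n in("top","side"):
    im,d,ci=grab(n); save(n,im); np.savez(n,im=im,d=d); import pickle;pickle.dump(ci,open(n+".pkl","wb"))
    R=np.array(ci["R"]);print(n,-R.T@np.array(ci["t"]),R[2],ci["k1"],(d>0).mean())
o=ctrl.get_obs();print(o["orientation"],o["ee_pos"],o["t"],ctrl.grasp_offset)
E
```

```text
top [ 361.59557469  -14.79241815 1065.27324307] [ 0.11308022 -0.0012205  -0.99358511] -0.05264025519003418 0.9959055582682291
side [-191.88628679  957.50222262  839.1043885 ] [ 0.48015323 -0.71613127 -0.50656576] -0.09949496754072171 0.9957021077473959
[-3.07256889e+00 -6.48167886e-01  4.36147895e-04] [ 252.2731853  -571.26009438  221.96002786] 0.1 18.700000000000003
```

View pics/top.png

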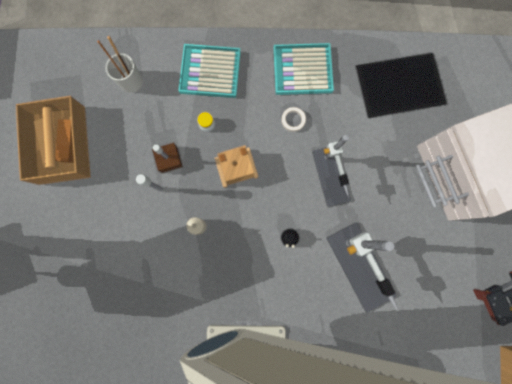

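View pics/side.png

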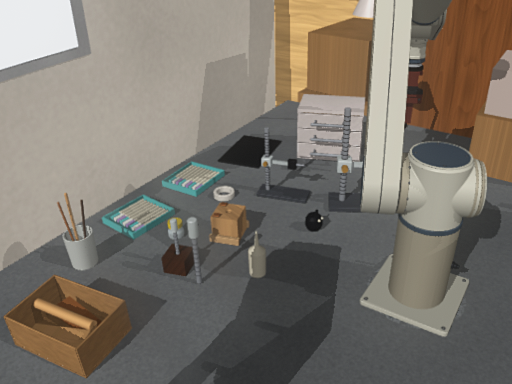

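The top view shows two candidates for each part. Rods: (158,150), standing in the dark block, and a taller loose one at (141,180). Gauges: a small one with its grip near (344,181), and a large one with its grip near (386,287). I choose the rod in the stand and the small gauge. The block is at (236,165), the jar (206,120), the tape (293,119), the cat (290,238) and the glue (196,226).

```bash
python3 - <<'E'
from h import *
import pickle
S={}
for n in("top","side"):
    z=np.load(n+".npz");ci=pickle.load(open(n+".pkl","rb"));S[n]=(z["im"],z["d"],ci,allpts(ci,z["d"]))
im,d,ci,P=S["top"]
def box(n,u0,u1,v0,v1,zlo,zhi):
    Q=S[n][3][v0:v1,u0:u1];m=(Q[...,2]>zlo)&(Q[...,2]<zhi);q=Q[m]
    v,u=np.nonzero(m); print(n,(u0,v0),len(q),"med",np.median(q,0).round(1),"min",q.min(0).round(1),"max",q.max(0).round(1)) if len(q) else print("none")
    return q
box("top",145,175,138,165,100,300)   # rod head
box("top",130,150,170,190,100,300)   # tall rod
box("top",150,190,140,178,40,60)     # stand
q=box("top",210,262,140,192,76,83); r=cv2.minAreaRect(q[:,:2].astype(np.float32));print(r)
q=box("top",210,262,140,192,83.5,90); print(q.round(0)[::8])
# small gauge
q=box("top",310,356,130,210,8,18); print(cv2.minAreaRect(q[:,:2].astype(np.float32)))
q=box("top",335,352,170,192,60,200); 
q=box("top",325,352,135,200,80,140); print(q.round(0)[::10])
q=box("top",325,352,130,200,200,260)
for nm,b in dict(cat=(280,300,228,250),glue=(185,207,215,238),jar=(196,216,110,132),tape=(280,308,106,132)).items(): print(nm);box("top",*b,15,200)
a=cv2.resize(im[130:215,125:262],None,fx=4,fy=4,interpolation=cv2.INTER_CUBIC); b=cv2.resize(im[130:215,310:360],None,fx=4,fy=4,interpolation=cv2.INTER_CUBIC)
save("c1",np.hstack([a,b]))
E
```

```text
top (145, 138) 71 med [576.1 227.4 153.7] min [569.2 221.8 100.2] max [585.  238.4 159.9]
top (130, 170) 139 med [488.2 248.  197.8] min [477.6 239.  125.6] max [503.2 264.1 202.5]
top (150, 140) 487 med [573.  225.2  50.8] min [538.6 189.4  40. ] max [616.5 269.8  55.8]
top (210, 140) 678 med [550.   35.7  80.5] min [505.6 -12.9  76.1] max [602.6  83.   83. ]
((554.5069580078125, 34.82666015625), (80.14408874511719, 80.25041961669922), 17.3201904296875)
top (210, 140) 124 med [569.8  32.8  84.9] min [507.8 -12.9  83.5] max [596.   79.9  89.9]
[[596.  15.  85.]
 [589.  20.  89.]
 [587.  15.  85.]
 [585.   4.  84.]
 [579.  64.  84.]
 [580.   4.  84.]
 [576.  12.  87.]
 [569.  74.  89.]
 [567.  77.  88.]
 [569.   1.  84.]
 [565.  36.  85.]
 [563.   1.  84.]
 [554.  50.  84.]
 [543.  22.  85.]
 [535.  17.  84.]
 [518.  62.  84.]]
top (310, 130) 1104 med [ 524.7 -237.5   12.6] min [ 446.8 -296.6    8. ] max [ 654.4 -187.    17.9]
((548.441650390625, -239.54002380371094), (200.64651489257812, 85.19963073730469), 9.482609748840332)
top (335, 170) 142 med [ 504.8 -246.6  130.7] min [ 477.  
[... 712 characters left out ...]
509. -243.  138.]
 [ 506. -245.  138.]
 [ 504. -248.  136.]
 [ 501. -250.  139.]
 [ 499. -253.  137.]
 [ 496. -255.  139.]
 [ 494. -260.  131.]
 [ 490. -249.  121.]
 [ 485. -259.  124.]
 [ 475. -259.  124.]]
top (325, 130) 61 med [ 586.1 -225.6  230.8] min [ 581.3 -234.2  200.4] max [ 593.8 -220.7  239.9]
cat
top (280, 228) 268 med [ 357.  -116.7   46.7] min [ 332.2 -142.5   20.9] max [379.6 -93.5  62.9]
glue
top (185, 215) 228 med [383.9 134.5  80.6] min [364.8 117.5  16.7] max [404.9 159.5 139.1]
jar
top (196, 110) 241 med [681.5 121.6  50.3] min [662.7  99.9  16.2] max [708.7 143.   55.7]
tape
top (280, 106) 225 med [ 700.7 -130.5   20.8] min [ 667.4 -163.4   15. ] max [736.6 -98.3  26.1]
```

View pics/c1.png

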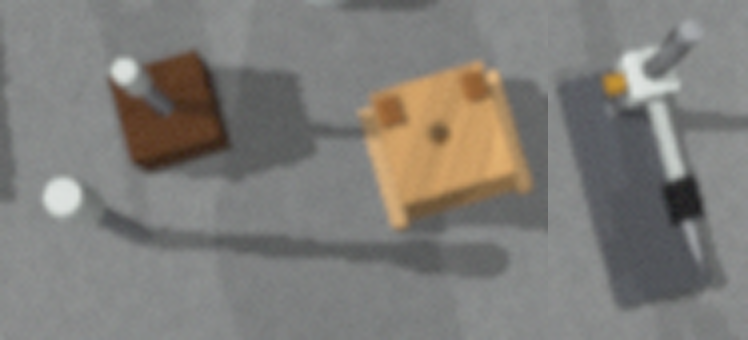

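The crop confirms it. The short rod's head is at (156,148) in the dark stand, and the taller loose rod at (141,179) is the decoy. The bore mouth is at (234.5,163), and the small gauge's black grip is at about (344,180).

```bash
cat >> h.py <<'E'
def to(x,y,z,yaw=None,pose=None):
    """tool-axis shift (fractions) from the present pose to world x,y,z; yaw=world angle of tool x, deg"""
    o=ctrl.get_obs() if pose is None else pose; R=Rn.from_rotvec(o["orientation"]).as_matrix()
    s=R.T@(np.array([x,y,z])-o["ee_pos"])/200; r=np.zeros(3)
    if yaw is not None:
        a=np.deg2rad(yaw); D=np.array([[np.cos(a),np.sin(a),0],[np.sin(a),-np.cos(a),0],[0,0,-1.]])
        r=Rn.from_matrix(R.T@D).as_rotvec()/1.5
    return r.round(4),s.round(4)
E
python3 - <<'E'
from h import *
import pickle
z={n:np.load(n+".npz") for n in("top","side")};C={n:pickle.load(open(n+".pkl","rb")) for n in z}
P=allpts(C["top"],z["top"]["d"]);Q=P[220:310,325:400].reshape(-1,3);q=Q[Q[:,2]>150];print("large gauge max z",q[:,2].max(),np.median(q[q[:,2]>q[:,2].max()-15],0))
S=allpts(C["side"],z["side"]["d"])
def near(x,y,r,zl,zh):
    m=(np.hypot(S[...,0]-x,S[...,1]-y)<r)&(S[...,2]>zl)&(S[...,2]<zh);q=S[m];print(len(q),np.median(q,0).round(1),q.max(0).round(1) ,q.min(0).round(1))
near(576,227,20,110,200);near(504,-249,22,90,160);near(586,-226,14,200,260);near(554,35,30,75,84)
c=C["top"];print("rod top",onz(c,156,147.8,155),"bore",onz(c,234.5,163.2,80),"grip",onz(c,344.5,180,137))
print(to(576,227,340,16))
E
```

```text
large gauge max z 1065.273243072771 [ 361.59557469  -14.79241815 1065.27324307]
102 [572.2 237.2 137.8] [586.4 244.4 155.7] [566.1 227.4 110.9]
113 [ 503.6 -242.2  120.5] [ 523.1 -233.2  137.2] [ 483.3 -260.3  101.6]
48 [ 587.1 -221.2  220.3] [ 594.  -214.8  236.2] [ 580.5 -233.6  200.1]
167 [555.9  32.7  78.3] [583.5  64.6  82.5] [524.9   5.5  75.1]
rod top [577.3053195  230.57730216 155.        ] bore [554.68169677  34.9548105   80.        ] grip [ 503.75026389 -249.45338774  137.        ]
(array([-0.001 ,  0.0001,  0.091 ]), array([ 3.0929, -2.9982, -0.5859]))
```

Call:
servo_tool:
  rows:
    - [0,0,0,0,0,-1,87.8]
    - [0,0,0,0,0,-1,87.8]
    - [0,0,0,0.1,0,-1,87.8]
    - [0,0,0,1,-1,-1,87.8]
    - [0,0,0,1,-1,-1,87.8]
    - [0,0,0,1,-1,-1,87.8]
    - [0,0,0,1,-1,-1,87.8]
    - [0,0,0,1,-1,-1,87.8]
    - [0,0,0,1,-1,-1,87.8]

```text
t: 1.23
ee_pos: [355.0, -306.8, 422.8]
orientation: [3.073, 0.653, 0.0]
ft_force: [0.5, -0.4, -0.2]
width: 87.8
grasp_force: 0.0
```

Call:
servo_tool:
  rows:
    - [0,0,0,1,-1,0,87.8]
    - [0,0,0,1,-1,0,87.8]
    - [0,0,0,1,-1,0,87.8]
    - [0,0,0,1,-1,0,87.8]
    - [0,0,0,1,-1,0,87.8]

```text
t: 1.85
ee_pos: [457.7, -42.9, 422.3]
orientation: [-3.073, -0.65, 0.001]
ft_force: [1.1, 0.2, -0.7]
width: 87.8
grasp_force: 0.0
```

Call:
servo_tool:
  rows:
    - [0,0,0.091,0.8,-0.9,0.4,87.8]
    - [0,0,0.091,0.8,-0.9,0.4,87.8]
    - [0,0,0.091,0.8,-0.9,0.4,87.8]
    - [0,0,0.091,0.8,-0.9,0.4,87.8]
    - [0,0,0.091,0.8,-0.9,0.4,87.8]
    - [0,0,0.091,0.8,-0.9,0.4,87.8]

```text
t: 2.6
ee_pos: [530.8, 184.2, 342.0]
orientation: [3.11, 0.437, -0.002]
ft_force: [-0.8, -1.1, -0.0]
width: 87.9
grasp_force: 0.0
```

```bash
python3 - <<'E'
from h import *
im,d,ci=grab("wrist"); save("w1",im); np.savez("w1",im=im,d=d); import pickle;pickle.dump(ci,open("w1.pkl","wb"))
o=ctrl.get_obs();print(o["t"],o["ee_pos"],to(577,230,340,16));R=np.array(ci["R"]);print(-R.T@np.array(ci["t"]),R[2])
P=allpts(ci,d)
for n,x,y,zl,zh in(("rod",577,230,110,200),("bore",554,35,75,84)):
    m=(np.hypot(P[...,0]-x,P[...,1]-y)<25)&(P[...,2]>zl)&(P[...,2]<zh)&(d>0);q=P[m]
    if len(q):v,u=np.nonzero(m);print(n,len(q),np.median(q,0),q.min(0),q.max(0),np.median(u),np.median(v))
E
```

```text
2.65 [530.7746184  183.72255898 342.60842732] (array([ 0.0003,  0.0004, -0.0007]), array([ 0.2858, -0.159 ,  0.0128]))
[605.09410081 205.60097086 504.54042905] [-0.27260564 -0.07932057 -0.95885057]
rod 242 [578.72839341 231.23470765 155.17916407] [569.3147442  223.12516945 123.91943036] [586.73587374 240.65690924 157.38986251] 223.0 119.0
bore 914 [553.98751995  34.83272067  80.70042975] [529.14112259  10.24958331  75.74407837] [578.66701624  59.41544659  83.44635852] 360.0 174.0
```

View pics/w1.png

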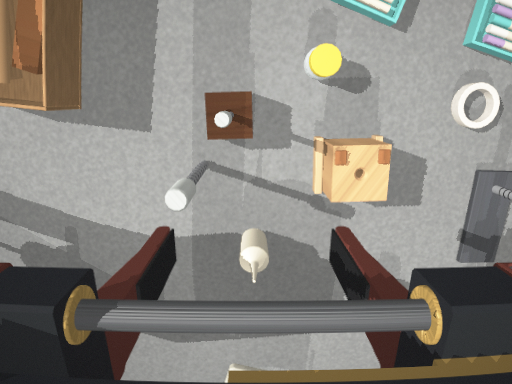

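The wrist view shows the rod head at (223,119) in the dark stand, the tall rod at (177,199), and the bore at (359,173) between the block's ears.

```bash
python3 - <<'E'
from h import *
import pickle
z=np.load("w1.npz");im=z["im"].astype(int);d=z["d"];ci=pickle.load(open("w1.pkl","rb"));P=allpts(ci,d)
m=(np.hypot(P[...,0]-577,P[...,1]-230)<25)&(P[...,2]>149)&(P[...,2]<165)
v,u=np.nonzero(m);print("head px",u.mean(),v.mean(),len(u),onz(ci,u.mean(),v.mean(),155))
g=im[160:188,345:375].sum(-1);mm=g<g.min()+110;v,u=np.nonzero(mm);print("bore px",u.mean()+345,v.mean()+160,len(u),onz(ci,u.mean()+345,v.mean()+160,80))
m=(np.hypot(P[...,0]-577,P[...,1]-230)<55)&(P[...,2]>44)&(P[...,2]<56);print("stand",cv2.minAreaRect(P[m][:,:2].astype(np.float32)))
m=(abs(P[...,0]-554)<70)&(abs(P[...,1]-35)<70)&(P[...,2]>77)&(P[...,2]<83);print("block",cv2.minAreaRect(P[m][:,:2].astype(np.float32)))
t=pickle.load(open("top.pkl","rb"));print("tri rod",inter(t,(156,147.8),ci,(223,119)),"tri bore",inter(t,(234.5,163.2),ci,(359.3,173)))
print(to(578.3,230.5,240,16))
E
```

```text
head px 222.06944444444446 119.18518518518519 216 [578.12530164 231.81132209 155.        ]
bore px 357.8867924528302 172.03773584905662 53 [555.73026209  38.46084518  80.        ]
stand ((577.837646484375, 232.15261840820312), (65.96453094482422, 65.41272735595703), 17.815858840942383)
block ((554.6403198242188, 34.51220703125), (81.56998443603516, 81.70158386230469), 17.62289047241211)
tri rod [578.22147163 231.31466528 151.58480511] tri bore [554.91941071  35.15159994  78.04031399]
(array([ 0.0003,  0.0004, -0.0007]), array([ 0.293 , -0.1599,  0.5128]))
```

Call:
servo_tool:
  rows:
    - [0,0,0,0.293,-0.165,0.2,60]
    - [0,0,0,0.293,-0.165,0.3,60]
    - [0,0,0,0.293,-0.165,0.6,60]
    - [0,0,0,0.293,-0.165,0.6,60]
    - [0,0,0,0.293,-0.165,0.6,60]

```text
t: 3.28
ee_pos: [579.0, 232.1, 225.1]
orientation: [-3.111, -0.435, -0.004]
ft_force: [0.8, -0.0, -0.3]
width: 60.2
grasp_force: 0.0
```

```bash
python3 - <<'E'
from h import *
import pickle
im,d,ci=grab("wrist"); save("w2",im);P=allpts(ci,d)
print(ctrl.get_obs()["t"],ctrl.get_obs()["ee_pos"],to(578,231.5,119,16))
m=(np.hypot(P[...,0]-577,P[...,1]-230)<25)&(P[...,2]>147)&(P[...,2]<165)
v,u=np.nonzero(m);print("head px",u.mean(),v.mean(),len(u),onz(ci,u.mean(),v.mean(),155),np.median(P[m],0))
p1=pickle.load(open("w1.pkl","rb"));print("tri",inter(p1,(222.1,119.2),ci,(u.mean(),v.mean())))
E
```

```text
3.325 [579.36747008 232.53520242 225.78450423] (array([-0.0002, -0.0028, -0.0008]), array([-0.0103,  0.0033,  0.5339]))
head px 252.0163551401869 204.56542056074767 428 [579.14124917 232.31113971 155.        ] [579.20827434 232.35766104 155.33804664]
tri [577.85399233 232.01390647 151.05343041]
```

View pics/w2.png

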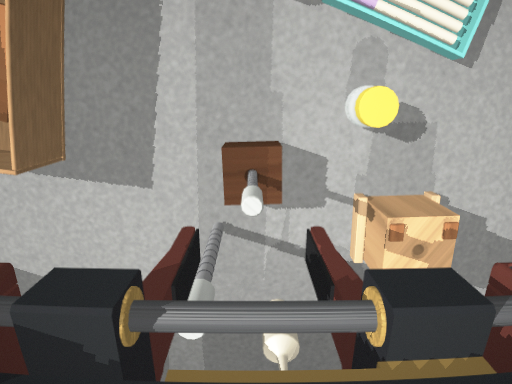

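The head is at (252,204), centred between the fingers, and the tall rod clears on the left. I'll descend and grip.

Call:
servo_tool:
  rows:
    - [0,0,0,-0.005,0,0.25,60]
    - [0,0,0,-0.005,0,0.45,60]
    - [0,0,0,-0.005,0,0.53,60]
    - [0,0,0,-0.005,0,0.53,60]
    - [0,0,0,-0.005,0,0.53,0]
    - [0,0,0,-0.005,0,0.53,0]
    - [0,0,0,-0.005,0,0.53,0]
    - [0,0,0,-0.005,0,0.53,0]
    - [0,0,0,-0.005,0,0.53,0]

```text
t: 4.45
ee_pos: [576.8, 232.7, 116.9]
orientation: [-3.111, -0.437, -0.0]
ft_force: [-0.4, 0.2, 1.3]
width: 17.5
grasp_force: 30.0
```

Call:
servo_tool:
  rows:
    - [0,0,0,0,0,-0.15,0]
    - [0,0,0,0,0,-0.35,0]
    - [0,0,0,0,0,-0.5,0]
    - [0,0,0,0,0,-0.5,0]
    - [0,0,0,0,0,-0.5,0]

```text
t: 5.08
ee_pos: [575.9, 232.3, 215.4]
orientation: [3.111, 0.437, -0.003]
ft_force: [-0.3, -0.8, -1.6]
width: 17.8
grasp_force: 30.0
```

```bash
python3 - <<'E'
from h import *
o=ctrl.get_obs();print(o["ee_pos"],o["width"],o["ft_force"],to(554.8,35,217,16))
E
```

```text
[575.9419039  232.34599111 215.35234279] 17.827755380850597 [-0.28055026 -0.7799322  -1.60631538] (array([0.0001, 0.0013, 0.    ]), array([-0.3736,  0.9194, -0.0074]))
```

Call:
servo_tool:
  rows:
    - [0,0,0,-0.1,0.25,-0.02,0]
    - [0,0,0,-0.2,0.5,-0.02,0]
    - [0,0,0,-0.3,0.75,-0.02,0]
    - [0,0,0,-0.37,0.92,-0.02,0]
    - [0,0,0,-0.37,0.92,-0.02,0]
    - [0,0,0,-0.37,0.92,-0.02,0]

```text
t: 5.82
ee_pos: [555.8, 35.6, 219.5]
orientation: [-3.111, -0.436, 0.003]
ft_force: [-0.1, 0.7, -0.0]
width: 17.5
grasp_force: 30.0
```

```bash
python3 - <<'E'
from h import *
o=ctrl.get_obs();print(o["t"],o["ee_pos"],o["width"],to(554.8,35,217,16))
out=[]
for n in("wrist","side","top"):
    im,d,ci=grab(n);np.savez(n+"3",im=im,d=d);import pickle;pickle.dump(ci,open(n+"3.pkl","wb"))
    R=np.array(ci["R"]);t=np.array(ci["t"]);K=np.array(ci["intrinsics"]);
    def pr(X):
        c=R@np.array(X)+t;x,y=c[:2]/c[2];k=1+ci["k1"]*(x*x+y*y);return np.array([K[0,0]*x*k+K[0,2],K[1,1]*y*k+K[1,2]])
    p=pr((554.8,35,110));print(n,"bore",pr((554.8,35,80)).round(1),"tip exp",pr((554.8,35,117)).round(1))
    u,v=p.astype(int);h=40 if n!="wrist" else 90
    v=min(max(v,h),383-h);u=min(max(u,h),511-h);print(u-h,v-h)
    out.append(cv2.resize(im[v-h:v+h,u-h:u+h],(260,260),interpolation=cv2.INTER_CUBIC))
save("c3",np.hstack(out))
E
```

```text
5.825 [555.82541104  35.62505719 219.51639682] 17.519777664896004 (array([-0.0005,  0.0012, -0.0003]), array([-0.0058,  0.0016,  0.0126]))
wrist bore [252.7 183.5] tip exp [252.7 194.1]
162 101
side bore [227.7 210.4] tip exp [227.  199.5]
187 161
top bore [234.5 163.2] tip exp [233.8 160.4]
193 120
```

View pics/c3.png

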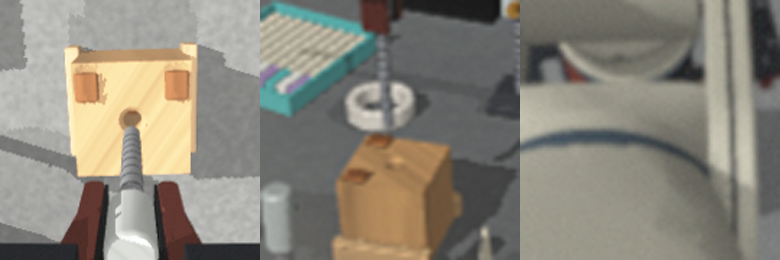

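The wrist crop has the tip at about (252.7,190) and the bore at (252.7,182). The side crop has the tip at (226.4,200.7) and the bore at (228.5,210.8). Both agree with the rod being within about 1–2 mm of the bore axis, so I'll lower it into the mouth.

Call:
servo_tool:
  rows:
    - [0,0,0,-0.006,0,0.08,0]
    - [0,0,0,-0.006,0,0.16,0]
    - [0,0,0,-0.006,0,0.2,0]
    - [0,0,0,-0.006,0,0.22,0]
    - [0,0,0,-0.006,0,0.24,0]
    - [0,0,0,-0.006,0,0.26,0]
    - [0,0,0,-0.006,0,0.28,0]
    - [0,0,0,-0.006,0,0.28,0]

```text
t: 6.98
ee_pos: [555.1, 35.0, 164.5]
orientation: [-3.111, -0.437, 0.0]
ft_force: [0.0, 0.1, -0.3]
width: 17.7
grasp_force: 30.0
```

Call:
servo_tool:
  rows:
    - [0,0,0,0,0,0.01,0]
    - [0,0,0,0,0,0.02,0]
    - [0,0,0,0,0,0.025,0]
    - [0,0,0,0,0,0.025,0]

```text
t: 7.48
ee_pos: [555.2, 35.1, 159.6]
orientation: [-3.111, -0.437, -0.0]
ft_force: [-0.3, -0.1, -1.2]
width: 17.6
grasp_force: 30.0
```

Call:
servo_tool:
  rows:
    - [0,0,0,0,0,0.01,0]
    - [0,0,0,0,0,0.02,0]
    - [0,0,0,0,0,0.02,0]

```text
t: 7.85
ee_pos: [555.1, 35.1, 155.5]
orientation: [-3.111, -0.437, 0.0]
ft_force: [-0.2, 0.3, -1.3]
width: 17.1
grasp_force: 30.0
```

Call:
servo_tool:
  rows:
    - [0,0,0,0,0,0.01,0]
    - [0,0,0,0,0,0.02,0]
    - [0,0,0,0,0,0.025,0]
    - [0,0,0,0,0,0.025,0]

```text
t: 8.35
ee_pos: [555.2, 35.1, 150.6]
orientation: [-3.111, -0.437, 0.0]
ft_force: [0.3, 0.7, -1.3]
width: 17.9
grasp_force: 30.0
```

Call:
servo_tool:
  rows:
    - [0,0,0,0,0,0.01,0]
    - [0,0,0,0,0,0.02,0]
    - [0,0,0,0,0,0.025,0]
    - [0,0,0,0,0,0.025,0]

```text
t: 8.85
ee_pos: [555.1, 35.1, 145.6]
orientation: [-3.111, -0.437, 0.0]
ft_force: [0.5, 0.0, -0.6]
width: 17.6
grasp_force: 30.0
```

Call:
servo_tool:
  rows:
    - [0,0,0,0,0,0.01,0]
    - [0,0,0,0,0,0.02,0]
    - [0,0,0,0,0,0.025,0]
    - [0,0,0,0,0,0.025,0]

```text
t: 9.35
ee_pos: [556.1, 35.1, 142.5]
orientation: [3.111, 0.437, 0.003]
ft_force: [-4.5, 0.4, 15.5]
width: 17.4
grasp_force: 30.0
```

Call:
servo_tool:
  rows:
    - [0,0,0,0,0,0.008,0]
    - [0,0,0,0,0,0.008,0]
    - [0,0,0,0,0,0.008,0]

```text
t: 9.72
ee_pos: [556.9, 35.1, 142.2]
orientation: [3.111, 0.437, 0.006]
ft_force: [-5.9, -1.3, 23.7]
width: 17.8
grasp_force: 30.0
```

Call:
servo_tool:
  rows:
    - [0,0,0,0,0,-0.018,0]
    - [0,0,0,0,0,-0.018,0]
    - [0,0,0,0,0,-0.018,0]

```text
t: 10.1
ee_pos: [555.4, 35.1, 142.7]
orientation: [3.111, 0.437, 0.001]
ft_force: [0.0, 0.0, 1.7]
width: 18.0
grasp_force: 30.0
```

Call:
servo_tool:
  rows:
    - [0,0,0,0,0,0,20]
    - [0,0,0,0,0,0,26]
    - [0,0,0,0,0,0,40]
    - [0,0,0,0,0,0,60]
    - [0,0,0,0,0,0,60]
    - [0,0,0,0,0,0,60]

```text
t: 10.85
ee_pos: [555.2, 35.0, 142.7]
orientation: [-3.111, -0.437, 0.0]
ft_force: [0.5, -0.6, 0.3]
width: 59.1
grasp_force: 0.0
```

Call:
servo_tool:
  rows:
    - [0,0,0,0,0,-0.1,60]
    - [0,0,0,0,0,-0.3,60]
    - [0,0,0,0,0,-0.6,60]
    - [0,0,0,0,0,-0.9,60]
    - [0,0,0,0,0,-1,60]
    - [0,0,0,0,0,-1,60]

```text
t: 11.6
ee_pos: [556.0, 35.1, 344.5]
orientation: [3.111, 0.437, 0.006]
ft_force: [-0.2, 0.6, 0.4]
width: 60.1
grasp_force: 0.0
```

```bash
python3 - <<'E'
from h import *
import pickle
o=ctrl.get_obs();print(o["t"],o["ee_pos"],to(504,-249.5,320,16))
out=[]
C={}
for n,h in(("wrist",60),("side",40)):
    im,d,ci=grab(n);C[n]=ci;pickle.dump(ci,open(n+"4.pkl","wb"))
    R=np.array(ci["R"]);t=np.array(ci["t"]);K=np.array(ci["intrinsics"]);
    P=allpts(ci,d);m=(np.hypot(P[...,0]-555,P[...,1]-35)<25)&(P[...,2]>130)&(P[...,2]<230)&(d>0)
    v,u=np.nonzero(m);q=P[m];print(n,len(q),q.min(0),q.max(0));top=m&(P[...,2]>q[:,2].max()-(5 if n=="wrist" else 6));vv,uu=np.nonzero(top);print("top px",uu.mean(),vv.mean(),np.median(P[top],0))
    a,b=int(u.mean()),int(v.mean());a=min(max(a,h),511-h);b=min(max(b,h),383-h);print(a-h,b-h)
    out.append(cv2.resize(im[b-h:b+h,a-h:a+h],(380,380),interpolation=cv2.INTER_CUBIC))
save("c4",np.hstack(out))
E
```

```text
11.6 [555.96140191  35.09408663 344.47183405] (array([ 0.0006, -0.0025,  0.    ]), array([-0.6425,  1.2961,  0.1211]))
wrist 281 [550.53945961  25.05502319 148.08541738] [567.50279915  42.68869694 183.85420983]
top px 254.19024390243902 175.18536585365854 [559.24120545  33.69211714 181.65550624]
193 112
side 79 [546.57619153  28.07848598 130.20387801] [565.65559104  49.09031879 180.76607004]
top px 224.85714285714286 181.0952380952381 [555.59780663  38.97355006 178.64002954]
185 146
```

View pics/c4.png

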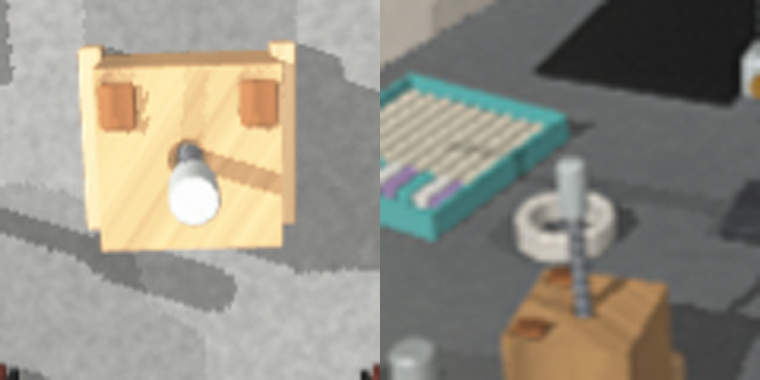

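The rod stands in the hole: its top is at (61,62) in the wrist crop, and it leans only slightly. Its top measures about 181 mm from the wrist and side views, and the arm's contact height agrees. Next is the gauge.

Call:
servo_tool:
  rows:
    - [0,0,0,-0.15,0.3,0,60]
    - [0,0,0,-0.3,0.6,0,60]
    - [0,0,0,-0.45,0.9,0,60]
    - [0,0,0,-0.5,1,0,60]
    - [0,0,0,-0.5,1,0,60]

```text
t: 12.32
ee_pos: [512.9, -186.6, 340.5]
orientation: [-3.11, -0.431, 0.005]
ft_force: [0.0, 0.6, 0.1]
width: 59.8
grasp_force: 0.0
```

Call:
servo_tool:
  rows:
    - [0,0,0,-0.142,0.296,0.12,60]
    - [0,0,0,-0.142,0.296,0.12,60]
    - [0,0,0,-0.142,0.296,0.12,60]

```text
t: 12.7
ee_pos: [503.0, -248.6, 317.5]
orientation: [-3.109, -0.436, 0.003]
ft_force: [0.7, 0.0, -0.2]
width: 60.3
grasp_force: 0.0
```

```bash
python3 - <<'E'
from h import *
import pickle
o=ctrl.get_obs();print(o["t"],o["ee_pos"])
im,d,ci=grab("wrist");save("w5",im);P=allpts(ci,d);pickle.dump(ci,open("w5.pkl","wb"));np.savez("w5",im=im,d=d)
hsv=cv2.cvtColor(im,cv2.COLOR_RGB2HSV);m=(np.hypot(P[...,0]-504,P[...,1]+249.5)<32)&(P[...,2]>100)&(P[...,2]<150)&(d>0)
b=m&(hsv[...,2]<70);q=P[b];print("black",len(q),q.min(0),q.max(0))
zt=np.percentile(q[:,2],85);t=b&(P[...,2]>zt-5);print("top z",zt,cv2.minAreaRect(P[t][:,:2].astype(np.float32)))
v,u=np.nonzero(t);print(u.mean(),v.mean(),"tri",inter(pickle.load(open("top.pkl","rb")),(344.5,180),ci,(u.mean(),v.mean())))
m=(np.hypot(P[...,0]-586,P[...,1]+226)<20)&(P[...,2]>225)&(P[...,2]<245)&(d>0);print("post",np.median(P[m],0))
m=(np.hypot(P[...,0]-463,P[...,1]+261)<25)&(P[...,2]>100)&(P[...,2]<140)&(d>0);q=P[m];print("cone",q[np.argsort(q[:,0])[:5]].round(1))
print(to(504,-249.5,102.5,16))
E
```

```text
12.7 [ 502.98591806 -248.60393519  317.49483053]
black 355 [ 491.82122166 -259.9278      110.33522297] [ 520.99539285 -239.20046845  138.14773119]
top z 137.23564000525337 ((506.4701843261719, -249.90635681152344), (27.01521110534668, 14.646157264709473), 15.89261531829834)
254.49107142857142 169.86011904761904 tri [ 505.28790474 -250.77258614  129.09282021]
post [ 588.42510051 -227.61936092  237.54667223]
cone [[ 462.1 -260.9  120.9]
 [ 462.8 -262.   122.1]
 [ 463.6 -260.5  121.9]
 [ 463.7 -261.7  121.1]
 [ 464.8 -260.2  121.7]]
(array([-0.0009,  0.0004,  0.0003]), array([0.002 , 0.0082, 1.0783]))
```

View pics/w5.png

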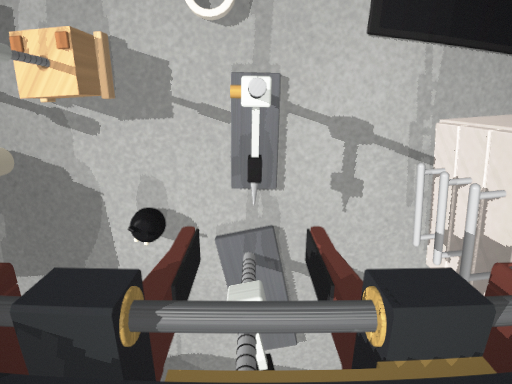

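The black grip is at (254,170), squarely ahead with the post at (257,88). The large gauge's post is at the bottom, around (247,262–370). I'll check that the arm clears it before descending.

```bash
python3 - <<'E'
from h import *
import pickle
z=np.load("top.npz");P=allpts(pickle.load(open("top.pkl","rb")),z["d"])
Q=P[225:315,325:402][z["d"][225:315,325:402]>0]
for lo in range(100,420,30):
    q=Q[(Q[:,2]>lo)&(Q[:,2]<=lo+30)]
    if len(q):print(lo,len(q),np.median(q,0).round(),q.min(0).round(),q.max(0).round())
E
```

```text
100 7 [ 230. -335.  129.] [ 219. -341.  125.] [ 252. -328.  130.]
130 401 [ 289. -315.  152.] [ 184. -373.  130.] [ 372. -250.  160.]
160 419 [ 328. -294.  168.] [ 219. -361.  160.] [ 372. -260.  189.]
190 35 [ 346. -281.  205.] [ 334. -288.  190.] [ 353. -279.  220.]
220 36 [ 344. -282.  236.] [ 335. -290.  220.] [ 353. -279.  249.]
250 41 [ 345. -281.  263.] [ 334. -290.  252.] [ 354. -279.  279.]
280 43 [ 343. -280.  296.] [ 333. -289.  280.] [ 352. -277.  310.]
310 106 [ 343. -285.  329.] [ 334. -297.  310.] [ 352. -278.  333.]
```

Call:
servo_tool:
  rows:
    - [0,0,0,0.008,0.009,0.2,50]
    - [0,0,0,0.008,0.009,0.4,50]
    - [0,0,0,0.008,0.009,0.6,50]
    - [0,0,0,0.008,0.009,0.8,50]
    - [0,0,0,0.008,0.009,0.95,50]
    - [0,0,0,0.008,0.009,1,50]
    - [0,0,0,0.008,0.009,1,50]

```text
t: 13.62
ee_pos: [505.7, -250.0, 118.9]
orientation: [-3.111, -0.439, 0.0]
ft_force: [-0.2, 0.0, 0.5]
width: 50.0
grasp_force: 0.0
```

Call:
servo_tool:
  rows:
    - [0,0,0,0,0,0.06,50]
    - [0,0,0,0,0,0.06,50]

```text
t: 13.88
ee_pos: [505.2, -250.7, 106.7]
orientation: [-3.111, -0.437, 0.0]
ft_force: [-0.8, -0.4, 0.7]
width: 49.5
grasp_force: 0.0
```

Call:
servo_tool:
  rows:
    - [0,0,0,0,0,0,25]
    - [0,0,0,0,0,0,0]
    - [0,0,0,0,0,0,0]
    - [0,0,0,0,0,0,0]
    - [0,0,0,0,0,0,0]

```text
t: 14.5
ee_pos: [505.0, -249.9, 106.7]
orientation: [-3.11, -0.435, 0.001]
ft_force: [-0.6, 5.2, 1.9]
width: 15.9
grasp_force: 30.0
```

Call:
servo_tool:
  rows:
    - [0,0,0,0,0,-0.05,0]
    - [0,0,0,0,0,-0.1,0]
    - [0,0,0,0,0,-0.15,0]
    - [0,0,0,0,0,-0.2,0]
    - [0,0,0,0,0,-0.25,0]
    - [0,0,0,0,0,-0.3,0]
    - [0,0,0,0,0,-0.3,0]
    - [0,0,0,0,0,-0.3,0]

```text
t: 15.5
ee_pos: [505.0, -249.9, 167.2]
orientation: [-3.11, -0.436, 0.0]
ft_force: [-0.2, 5.9, 2.7]
width: 16.2
grasp_force: 30.0
```

```bash
python3 - <<'E'
from h import *
o=ctrl.get_obs();print(o["t"],o["ee_pos"],o["width"],o["ft_force"])
im,d,ci=grab("side");P=allpts(ci,d);save("s6",im)
for n,x,y,r,zl,zh in(("cone",462.5,-261.5,18,110,230),("collar",587,-226.5,25,140,230),("rod",556,35,22,130,230)):
    m=(np.hypot(P[...,0]-x,P[...,1]-y)<r)&(P[...,2]>zl)&(P[...,2]<zh)&(d>0);q=P[m];v,u=np.nonzero(m)
    print(n,len(q)); 
    if len(q):
        print(q.min(0).round(1),q.max(0).round(1),np.median(q,0).round(1),u.min(),u.max(),v.min(),v.max())
        if n=="cone":print(q[np.argsort(q[:,0])[:8]].round(1))
im,d,ci=grab("wrist");P=allpts(ci,d)
m=(np.hypot(P[...,0]-460,P[...,1]+261.5)<20)&(P[...,2]>110)&(P[...,2]<230)&(d>0);print("wr cone",m.sum(),P[m][:8].round(1))
m=(np.hypot(P[...,0]-556,P[...,1]-35)<25)&(P[...,2]>150)&(P[...,2]<230)&(d>0);q=P[m];print("wr rod",len(q),q[:,2].max() if len(q) else 0, np.sort(q[:,2])[-40:].mean() if len(q) else 0)
E
```

```text
15.5 [ 504.96376366 -249.87099392  167.17972452] 16.189146782042418 [-0.16768066  5.89914609  2.73875591]
cone 4
[ 467.3 -259.3  177. ] [ 479.3 -252.1  181.8] [ 470.6 -255.7  181.2] 301 304 148 148
[[ 467.3 -257.   180.9]
 [ 469.4 -254.3  181.5]
 [ 471.7 -252.1  181.8]
 [ 479.3 -259.3  177. ]]
collar 186
[ 562.8 -241.2  140.1] [ 605.4 -202.6  229.6] [ 583.4 -219.5  185.7] 260 274 130 156
rod 78
[547.2  21.1 130.7] [564.6  46.7 181.5] [554.1  39.1 162.2] 222 228 179 196
wr cone 3 [[ 477.2 -254.4  180.6]
 [ 479.7 -259.4  182.1]
 [ 479.3 -260.1  181.3]]
wr rod 0 0 0
```

The cone sits at about 181 mm and the rod's top at about 181–182 mm, so they match. Next I release and back off.

Call:
servo_tool:
  rows:
    - [0,0,0,0,0,0,25]
    - [0,0,0,0,0,0,45]
    - [0,0,0,0,0,0,50]
    - [0,0,0,0,0,0,50]
    - [0,0,0,0,0,0,50]

```text
t: 16.23
ee_pos: [505.2, -250.9, 166.6]
orientation: [3.111, 0.437, -0.0]
ft_force: [0.5, 0.2, -0.8]
width: 49.9
grasp_force: 0.0
```

Call:
servo_tool:
  rows:
    - [0,0,0,0,0,-0.2,50]
    - [0,0,0,0,0,-0.5,50]
    - [0,0,0,0,0,-0.8,50]
    - [0,0,0,0,0,-0.8,50]
    - [0,0,0,0,0,-0.8,50]

```text
t: 16.85
ee_pos: [504.8, -250.6, 326.2]
orientation: [-3.111, -0.437, 0.001]
ft_force: [-0.2, -0.1, 0.1]
width: 50.0
grasp_force: 0.0
```

```bash
python3 - <<'E'
from h import *
import pickle
o=ctrl.get_obs();print(o["t"],o["ee_pos"],o["ft_force"])
im,d,ci=grab("wrist");P=allpts(ci,d);hsv=cv2.cvtColor(im,cv2.COLOR_RGB2HSV);si,sd,sc=grab("side");SP=allpts(sc,sd)
m=(np.hypot(P[...,0]-505,P[...,1]+250)<30)&(P[...,2]>150)&(P[...,2]<215)&(d>0)&(hsv[...,2]<70);print("grip top (expect +16)",np.percentile(P[m][:,2],[50,85]),m.sum())
m=(np.hypot(P[...,0]-466,P[...,1]+261)<12)&(P[...,2]>150)&(P[...,2]<215)&(d>0);print("cone",P[m][:,2].round(0))
for nm,PP,dd in(("w",P,d),("s",SP,sd)):
    m=(np.hypot(PP[...,0]-556,PP[...,1]-35)<22)&(PP[...,2]>150)&(PP[...,2]<230)&(dd>0);q=PP[m];print(nm,"rod",len(q),np.sort(q[:,2])[-12:].round(1) if len(q) else 0)
    m=(np.hypot(PP[...,0]-465,PP[...,1]+261)<12)&(PP[...,2]>150)&(PP[...,2]<215)&(dd>0);print(nm,"cone",PP[m].round(0)[:6])
a=cv2.resize(im[:260],(512,260));b=cv2.resize(si[110:240,200:330],(260,260));save("c7",np.hstack([a,b]))
E
```

```text
16.85 [ 504.82462496 -250.59256728  326.16044854] [-0.20906283 -0.10968352  0.12830039]
grip top (expect +16) [196.77643285 197.58049449] 494
cone [183. 183. 185. 183. 182. 181. 183. 183. 185. 183. 182. 184. 184. 185.
 182. 183. 183. 183. 184. 182. 184. 184. 184. 181. 183. 184. 182. 183.
 183. 185. 182. 181. 183. 184. 182. 183. 183. 183. 181. 183. 183. 180.
 182. 182. 180. 181. 181. 182. 180. 183.]
w rod 231 [169.2 169.3 169.4 169.5 169.6 169.7 170.  170.2 170.9 171.  171.1 171.1]
w cone [[ 477. -261.  181.]
 [ 475. -256.  183.]
 [ 475. -257.  183.]
 [ 476. -258.  185.]
 [ 476. -260.  183.]
 [ 474. -256.  182.]]
s rod 60 [177.9 178.6 178.9 179.3 179.6 179.6 180.1 180.5 180.5 180.5 181.3 181.4]
s cone [[ 475. -257.  179.]
 [ 468. -251.  183.]
 [ 468. -258.  180.]]
```

View pics/c7.png

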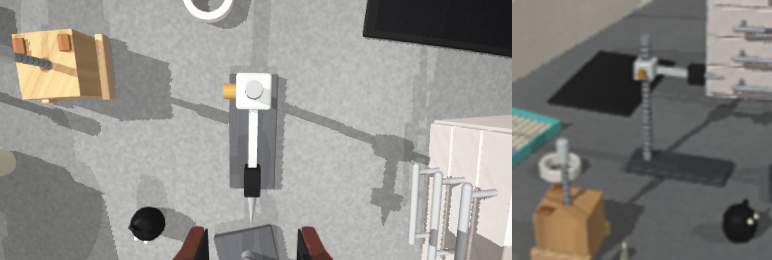

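The view shows the rod standing in the block (565,145–205 in the right crop). The pointer has held at about 181 mm (grip top 197 minus 16), level with the rod's top at about 181 mm, and the gripper is clear. I'll hand it in.

```bash
python3 -c "
from workcell import ctrl
print(ctrl.close_job())"
```

```text
the job is handed in; nothing more can be done
None
```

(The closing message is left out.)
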